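# Refit the washed filter cover on the bench air sampler

## Task

The filter cover of the white bench air sampler has been washed and stands drying in the wire rack. Put it back over the open filter bay in the sampler's top, louvred face up: hook its two tongues under the lip first, then press the other end down until the blue spring catch snaps over it and the cover lies flush. Let go of it, and leave the beaker, the jar, the tape roll and the screwdriver where they are.

Things in the scene. Friction and masses are not known exactly. Their poses are not given: they have to be found in the camera images.
- cover: Loose light grey filter cover, 0.08-0.17 kg: plate 130 (x) by 60 (y) mm, 5 thick. Origin: middle of the OUTER face (nine black louvre slots); z points out of it and must end up pointing up; x runs from the tongue end to the tab end. In the rack it stands on its tongues, tab end up, leaning 15 degrees back with the louvres upward. Closed, its frame coincides with that of bay.
- cover_grip (a point): Point in the cover at (35, 0, -7) mm of its frame, half-way between its long sides near the tab end: grip here across the 60 mm. Flanges along both long sides reach to z = -14 mm (x = -50 to 55), so the side faces are flat and 14 mm high. In the rack it is about 120 mm above the bench; in the bay it lies between the finger cut-outs.
- tongue_tip (a point): Free end of the cover's two tongues, midway between them, (-73, 0, -8) mm of the cover's frame. Each tongue is 14 mm wide (y = 13 to 27 mm on either side), 4 mm thick (z = -10 to -6 mm) and sticks out 8 mm past the plate's edge (x = -65 to -73 mm).
- tongue_root (a point): Edge of the cover's outer face at the tongue end, mid-width, (-65, 0, 0) mm of the cover's frame.
- tab_end (a point): Top of the tab at the other end of the cover, (62, 0, -2.5) mm of its frame. The tab is the last 6 mm of the plate (x = 59 to 65 mm), over the whole width, stepped down: top at z = -2.5 mm, underside at z = -5 mm.
- rack: Fixed steel wire draining rack, 150 (x) by 90 (y) mm, origin at the middle of its foot. Five hoops, 61 mm wide and 61 high, 27 apart along x, lean 15 degrees to +x; base wires 15 mm high carry the tongues. The cover rests on the hoop behind it, louvres towards the rack's -x and up; nothing stands beside it above 65 mm. Draw it out upwards along its own length.
- bay (a point): Middle of the filter bay's mouth, in the flat top of the sampler (fixed white box 220 x 104 mm, centred here), 72 mm above the bench; x towards the catch, z up. Bay 132 (x) by 63 mm, floor 16 mm down; four rests 5 mm down carry the closed cover; a paper filter lies 8 mm down. From x = 12 to 62 mm both side walls have finger cut-outs 24 mm deep, open to the sides.
- lip_edge (a point): Edge of the lip at the bay's -x end, on the sampler's top, (-66, 0, 0) mm of bay. The lip is 4.5 mm thick; under it the bay's floor goes on to x = -79 mm. The tongues enter here with the cover tilted, tab end high: at 20 degrees, tongues on the floor, they are 4 mm under the lip when the plate's edge meets it.
- catch (a joint): Blue spring catch at the bay's +x end, 30 mm wide, 9 mm high above the top: slide in m, 0 = sprung forward, grows as it is pushed back (bay's +x), at most 0.006. The tab, pressed down on its sloping nose, drives it back 4.5 mm (spring 3.3 N at 0, 8.3 N there; about 8 to 12 N down near the tab does it); it then snaps back over the tab to 0. It also reads 0 before.
- catch_nose (a point): Tip of the catch's nose, at the height of the sampler's top; at x = 61.5 mm of bay when sprung forward. The nose's flat underside is 1.8 mm below the top; from the tip it slopes up and back to x = 66.5 mm, 9 mm above the top.
- beaker: Bystander: clear beaker, 70 mm wide and 70 mm high, loose; origin at the middle of its underside.
- jar: Bystander: brown sample jar with black lid, 62 mm wide, 74 mm high, loose; origin at the middle of its underside.
- tape: Bystander: cream tape roll lying flat, 92 mm wide, 24 mm high, loose; origin at the middle of its underside.
- driver: Bystander: screwdriver with red handle, 185 mm long (along its y), lying, loose; origin at its middle, underside.

How it is judged:
On the way, in this order (a step that is already met when the one before it is completed fails the run):
1. the cover has been taken out of the rack (horizontal distance between cover_grip and rack above 0.12 m).
2. the tongues are under the lip while the tab end is still up (x of tongue_tip in the frame of bay below -0.0685 m and z of tongue_tip in the frame of bay below -0.0045 m and z of tab_end in the frame of bay above 0.002 m and angle between cover's own z axis and vertical below 0.9 rad), for 0.05 s.
At the end, for the whole second after the job is handed in: The cover rests in the bay louvred face up, within 2 degrees of level and 2 mm of flush at both ends, its tongues at least 3.5 mm under the lip, its tab under the nose of the catch, which has sprung back to within 1.5 mm of its rest; the cover is released and still (angle between cover's own z axis and vertical below 0.035 rad and x of tongue_tip in the frame of bay below -0.0695 m and z of tongue_tip in the frame of bay below -0.0045 m and z of tongue_root in the frame of bay between -0.003 and 0.002 m and z of tab_end in the frame of bay between -0.0055 and -0.001 m and y of cover_grip in the frame of bay between -0.004 and 0.004 m and value of joint catch below 0.0015 m and linear speed of cover below 0.02 m/s); the robot touches nothing.
It fails at once if the beaker is moved by more than 25 mm or tipped (distance of beaker from where it was at the start of the episode above 0.025 m or angle between beaker's own z axis and vertical above 0.4 rad).
It fails at once if the jar is moved by more than 25 mm or tipped (distance of jar from where it was at the start of the episode above 0.025 m or angle between jar's own z axis and vertical above 0.4 rad).
It fails at once if the tape roll is moved by more than 25 mm or tipped (distance of tape from where it was at the start of the episode above 0.025 m or angle between tape's own z axis and vertical above 0.4 rad).
It fails at once if the screwdriver is moved by more than 25 mm or tipped (distance of driver from where it was at the start of the episode above 0.025 m or angle between driver's own z axis and vertical above 0.4 rad).
It also fails if it takes over 45 s, if anything falls off the work surface, if the arm or the gripper's body presses on something with over 40 N, if the wrist force passes 120 N, or if a joint passes its speed limit or range.

## Robot

A 6-joint arm with a two-finger parallel gripper is mounted at the origin on a cart in front of the work surface, level with it; the furniture and walls round the work are solid. World frame = base frame: x ahead of the robot, y to its left, z up, the work surface at z = 0. Lengths are in m, angles in rad, forces in N, time in s.
With the tool pointing down it reaches from about 0.3 to 0.825 m from the base axis. Payload 5.4 kg.
Tool frame: the origin (TCP) lies on the centre line of the jaws, within the pads' length; the fingertips stand 22 mm ahead of it and the grasp point (between the pads) lies 3 mm ahead of it; x points along the fingers, y is the direction in which the jaws open and shut, and the axes are right-handed (so a half turn about x gives the same grasp; the last joint's range is limited). The gripper opens to 92 mm and grips with 3 to 60 N. Pads are 20 mm wide; open, the fingers measure 128 mm over their backs; the gripper's body (75 mm by 189 mm) begins 69 mm behind the grasp point.
Start: joints at [-1.34, 0.158, 1.597, -0, 1.386, -0.21], TCP at [0.245, -0.52, 0.237] pointing down, gripper open.
Joint ranges: [-2.91, 2.91], [-0.94, 2.29], [0.18, 2.7], [-1.29, 4.43], [0.17, 2.64], [-3, 3]. Speed limits (rad/s): [2.57, 2.57, 3.14, 3.14, 3.14, 3.14].

## Interface

Orientations are given as [roll, pitch, yaw] about the fixed x, y, z axes, in that order (R = Rz(yaw) Ry(pitch) Rx(roll)).
In Python, from station import manip, get_image, camera_model gives the robot as it stands.
- The arm moves only by the tool carry_out, never from a script. Its argument "steps" is one flat list of numbers, 5 for each row, row after row: the shift along the tool's x, y, z in m, then the turn about the tool's x in degrees, then the opening, from -1 (shut) to 1 (fully open). In form: [x, y, z, turn, fingers, x, y, z, turn, fingers, ...]. A call has 1 to 12 rows; each row is the pose to reach, as a shift and turn from the pose commanded when the call began, along the tool's axes at that moment; what a row does not reach only later rows make up. A row lasts 1/8 s, in which the tool goes at most 62.5 mm and 10.7 degrees, less where a joint would pass 70% of its speed; a pose out of reach is approached as far as the arm can. A call with a gripper value outside its range is refused whole. The fingers move at their own pace and stop on an object; "force" is the grip in N (left out, the last holds). Time passes only in rows, so rows that repeat a pose let the fingers close. It gives the time, the measured TCP pose, the force and the opening at its end, in the units of the state.
- manip.read_state(): the state, without advancing time (a new reading comes with each control period).
- get_image(name): name is "scene" or "top"; returns the picture (480x640x3 uint8, blue, green, red); there is no depth.
- camera_model(name): a dict with "vertical_fov" (degrees; the focal length in pixels is half the picture's height over the tangent of half this angle, whatever the lens; pixels are square), "cx", "cy" (the principal point, pixels), "distortion" ([k1, k2, p1, p2, k3] as OpenCV has them; the pictures are not rectified), "cam_to_world" (4x4, takes a point from camera to world coordinates). Camera axes: x right, y up, looking along -z (the intrinsics and any distortion apply to the point x, -y, -z); pixel columns grow to the right and rows downward; lengths in m; the calibration is good to about 2 mm. A picture is of the moment at which its call begins. camera_model takes no time and is no camera call.
- manip.close_job(): hands the job in, once; it reports no verdict.
The state is a dict: "time": time; "qpos": joint angles; "joint_velocities": joint speeds; "joint_efforts": joint torques, N m; "ee_pos": TCP position; "eef_rot": TCP orientation; "wrist_force": force on the tool from outside, world axes, zero at the start; "wrist_torque": the same for the moment, N m; "width": finger opening in m.
Only numpy, scipy, OpenCV 4.12 (cv2) and the standard library are available. Lean on these libraries where they do the work, as an engineer would, in place of code of your own. Each camera call takes 0.05 s, during which the arm holds its last target. There are 200 camera calls.

## Working session

There is one attempt and no reset: what is moved stays moved. The work goes in short steps, Python scripts to look and compute and a tool call to move; the robot and the scene stay as the last step left them, time stands still between calls to the robot, and variables do not carry over. Pictures are saved under pics/ and viewed, about 8 in all and at most 12, crops included, and the job is handed in when it is done.

Besides the shell and the picture viewer there is one more tool, called after "Emit:" as name(argument=value, ...) on one line, values as JSON. carry_out: Moves the arm, as the interface text tells. Its arguments: {"type":"object","properties":{"steps":{"type":"array","items":{"type":"number"}},"force":{"type":"number"}},"required":["steps"]}

```bash
mkdir -p pics; ls; python3 - <<'E'
from station import manip,get_image,camera_model
import cv2,numpy as np
np.set_printoptions(precision=4,suppress=True)
print(manip.read_state())
for n in("scene","top"):
    cv2.imwrite(f"pics/{n}0.png",get_image(n)); print(n,camera_model(n))
E
```

```text
pics
{'time': 0.0, 'qpos': array([-1.3401,  0.1591,  1.5982, -0.    ,  1.3862, -0.2101]), 'joint_velocities': array([-0.0002, -0.0003, -0.0022, -0.0005,  0.0012,  0.0001]), 'joint_efforts': array([  0.0009, -38.5578, -32.2102,   0.0701,   0.0378,  -0.0001]), 'ee_pos': array([ 0.2452, -0.5195,  0.2356]), 'eef_rot': array([-1.7807,  1.5689,  1.8016]), 'wrist_force': array([ 0.4391,  0.5378, -0.588 ]), 'wrist_torque': array([-0.0005,  0.0095, -0.0267]), 'width': 0.0918783857226356}
scene {'vertical_fov': 42.81068430755142, 'cx': 317.948439580986, 'cy': 250.39424991341363, 'distortion': array([0.0055, 0.    , 0.    , 0.    , 0.    ]), 'cam_to_world': array([[ 0.8178,  0.4046, -0.4093,  0.1044],
       [-0.5753,  0.5936, -0.5627, -0.8571],
       [ 0.0153,  0.6957,  0.7182,  0.9436],
       [ 0.    ,  0.    ,  0.    ,  1.    ]])}
top {'vertical_fov': 48.66089750159843, 'cx': 313.2683462676845, 'cy': 242.10849615860724, 'distortion': array([0.0343, 0.    , 0.    , 0.    , 0.    ]), 'cam_to_world': array([[-0.0284,  0.9959, -0.0863,  0.4736],
       [-0.9996, -0.0282,  0.0033, -0.2192],
       [ 0.0009,  0.0864,  0.9963,  1.1824],
       [ 0.    ,  0.    ,  0.    ,  1.    ]])}
```

View pics/scene0.png

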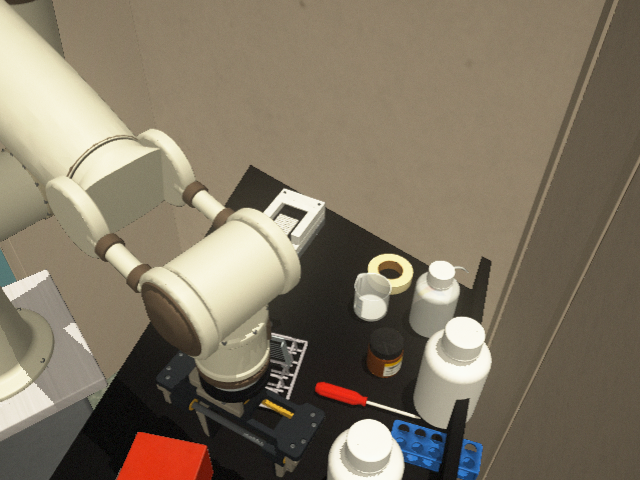

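View pics/top0.png

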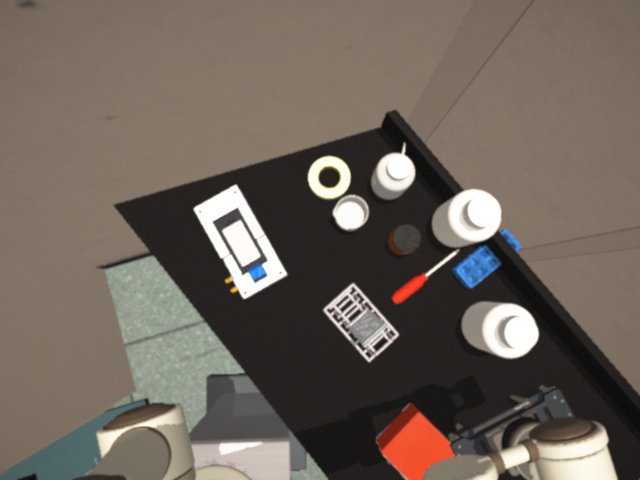

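```bash
python3 - <<'E'
import cv2,numpy as np
t=cv2.imread("pics/top0.png")
a=cv2.resize(t[275:370,310:410],None,fx=6,fy=6,interpolation=cv2.INTER_CUBIC)
b=cv2.resize(t[178:305,188:293],(int(105*4.5),570),interpolation=cv2.INTER_CUBIC)
cv2.imwrite("pics/c1.png",a);cv2.imwrite("pics/c2.png",b)
E
```

```text
(no output)
```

View pics/c1.png

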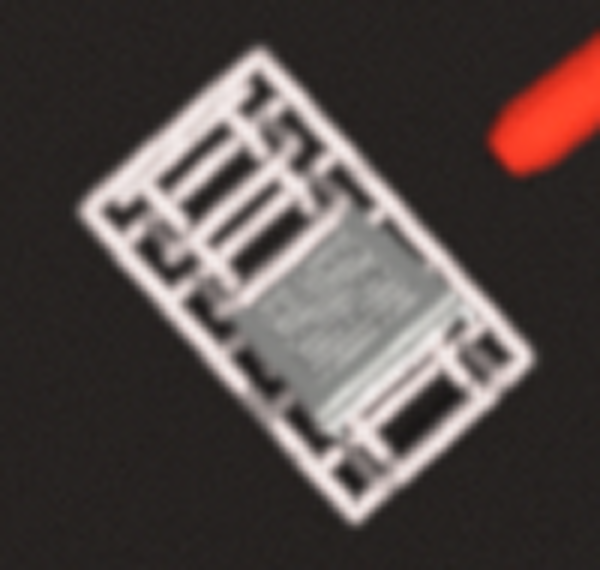

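View pics/c2.png

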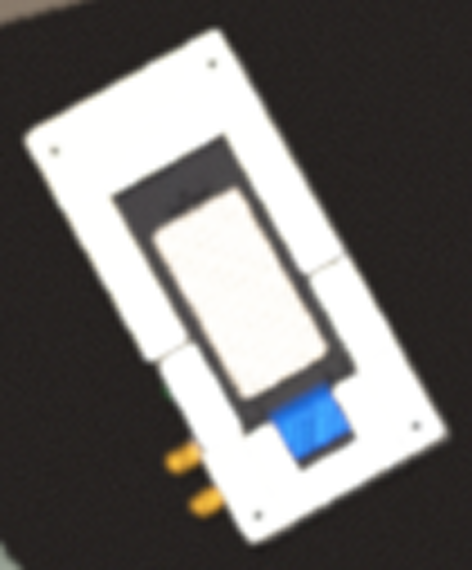

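```bash
cat > h.py <<'E'
import cv2,numpy as np
from station import manip,get_image,camera_model
np.set_printoptions(precision=4,suppress=True)
def ray(n,px):
    c=camera_model(n);f=240/np.tan(np.radians(c["vertical_fov"]/2))
    K=np.array([[f,0,c["cx"]],[0,f,c["cy"]],[0,0,1]])
    u=cv2.undistortPoints(np.float64(px).reshape(-1,1,2),K,c["distortion"])[:,0]
    M=c["cam_to_world"];d=np.c_[u[:,0],-u[:,1],-np.ones(len(u))]@M[:3,:3].T
    return M[:3,3],d
def onz(n,px,z):
    o,d=ray(n,px);return o+d*((z-o[2])/d[:,2])[:,None]
def quad(mask):
    c=max(cv2.findContours(mask,0,cv2.CHAIN_APPROX_NONE)[0],key=cv2.contourArea)
    r=cv2.minAreaRect(c);return r,cv2.boxPoints(r)
E
python3 - <<'E'
from h import *
t=cv2.imread("pics/top0.png")
def win(x0,y0,x1,y1,m):
    o=np.zeros(t.shape[:2],np.uint8);o[y0:y1,x0:x1]=m[y0:y1,x0:x1];return o
g=cv2.cvtColor(t,cv2.COLOR_BGR2GRAY);b,gg,r=[t[...,i].astype(int) for i in range(3)]
w=((g>170)).astype(np.uint8)*255
for nm,m,z in (("sampler",win(188,178,293,305,w),.072),("rack",win(315,275,405,370,((g>110)).astype(np.uint8)*255),.014)):
    rr,q=quad(m);P=onz("top",q,z);print(nm,rr);print(P, np.linalg.norm(P-np.roll(P,1,0),axis=1),P.mean(0))
m=win(188,178,293,305,((b>150)&(b-r>80)).astype(np.uint8)*255);rr,q=quad(m);print("catch",rr,onz("top",q,.080),onz("top",[rr[0]],.08))
# crop pts
C=lambda p:[[310+a/6-.4,275+c/6-.4] for a,c in p]
print("step edge",onz("top",C([(318,420),(448,300)]),.145))
print("tab outer",onz("top",C([(335,440),(475,320)]),.150))
D=lambda p:[[188+a/4.5-.4,178+c/4.488-.4] for a,c in p]
print("bay lip corners, +x corners",onz("top",D([(112,196),(222,136),(245,432),(356,374)]),.072))
print("nozzles",onz("top",D([(168,460),(193,508)]),.04))
E
```

```text
sampler ((237.1415252685547, 242.75473022460938), (104.41321563720703, 56.62596130371094), 60.945396423339844)
[[ 0.6434  0.0409  0.072 ]
 [ 0.6992 -0.064   0.072 ]
 [ 0.5032 -0.1666  0.072 ]
 [ 0.4492 -0.0626  0.072 ]] [0.22   0.1189 0.2213 0.1173] [ 0.5737 -0.0631  0.072 ]
rack ((360.61376953125, 322.0655517578125), (71.50216674804688, 42.187103271484375), 48.36646270751953)
[[ 0.427  -0.236   0.014 ]
 [ 0.486  -0.307   0.014 ]
 [ 0.3675 -0.406   0.014 ]
 [ 0.3096 -0.3353  0.014 ]] [0.1537 0.0923 0.1544 0.0914] [ 0.3975 -0.3211  0.014 ]
catch ((256.6617431640625, 271.6029357910156), (12.004900932312012, 14.234380722045898), 59.036251068115234) [[ 0.5147 -0.0848  0.08  ]
 [ 0.5292 -0.1104  0.08  ]
 [ 0.5075 -0.1228  0.08  ]
 [ 0.4931 -0.0972  0.08  ]] [[ 0.5111 -0.1038  0.08  ]]
step edge [[ 0.3627 -0.312   0.145 ]
 [ 0.3996 -0.3553  0.145 ]]
tab outer [[ 0.3568 -0.3168  0.15  ]
 [ 0.3934 -0.363   0.15  ]]
bay lip corners, +x corners [[ 0.6198 -0.0122  0.072 ]
 [ 0.6468 -0.064   0.072 ]
 [ 0.5076 -0.0724  0.072 ]
 [ 0.5331 -0.1244  0.072 ]]
nozzles [[ 0.4962 -0.0313  0.04  ]
 [ 0.4731 -0.0429  0.04  ]]
```

```bash
cat >> h.py <<'E'
from scipy.spatial.transform import Rotation as Ro
BAY=np.array([.577,-.069,.072]);BY=-152.2
def pose():
    s=manip.read_state();return s,s["ee_pos"],Ro.from_euler("xyz",s["eef_rot"]).as_matrix()
def plan(tgt,yaw):  # world TCP target, yaw of cover x; tool y along cover y (mod 180)
    s,p,R=pose();d=R.T@(np.array(tgt)-p)
    y=R[:,1];a=np.degrees(np.arctan2(y[1],y[0]))
    # tool x down: +turn about tool x lowers world yaw
    t=-(((yaw+90-a)+90)%180-90)
    print("tool axes\n",R,"shift",d,"turn",t,"yaw of y",a)
E
python3 -c "
from h import *
plan([.380,-.3355,.123],-139.8);print(manip.read_state()['qpos'])"
```

```text
tool axes
 [[-0.0004  0.4267 -0.9044]
 [ 0.0016 -0.9044 -0.4267]
 [-1.     -0.0016 -0.0003]] shift [ 0.113  -0.1087 -0.2004] turn -14.94264828459606 yaw of y -64.74264828459607
[-1.3401  0.159   1.5981 -0.      1.3862 -0.2101]
```

Emit:
carry_out(steps=[-0.05,0,0,0,1,-0.05,-0.027,-0.05,-5,1,-0.05,-0.054,-0.1,-10,1,-0.05,-0.081,-0.15,-14.9,1,-0.03,-0.1087,-0.2004,-14.9,1,0,-0.1087,-0.2004,-14.9,1,0.03,-0.1087,-0.2004,-14.9,1,0.03,-0.1087,-0.2004,-14.9,1,0.03,-0.1087,-0.2004,-14.9,1], force=25)

```text
time: 1.23
ee_pos: [0.3804, -0.3367, 0.2076]
eef_rot: [1.511, 1.57, -0.93]
wrist_force: [-0.5, -0.1, 0.7]
width: 0.0919
```

```bash
python3 - <<'E'
from h import *
plan([.380,-.3355,.123],-139.8)
a=get_image("top");b=get_image("scene")
a=cv2.resize(a[240:400,290:450],(480,480),interpolation=2);b=cv2.resize(b[250:450,170:370],(480,480),interpolation=2)
cv2.imwrite("pics/d1.png",b)
cv2.imwrite("pics/d0.png",np.hstack([a,b])[:,:800])
E
```

```text
tool axes
 [[ 0.0007  0.6446 -0.7645]
 [-0.0009 -0.7645 -0.6446]
 [-1.      0.0012  0.0001]] shift [ 0.0846 -0.0013 -0.0005] turn -0.06147469760351498 yaw of y -49.861474697603526
```

View pics/d0.png

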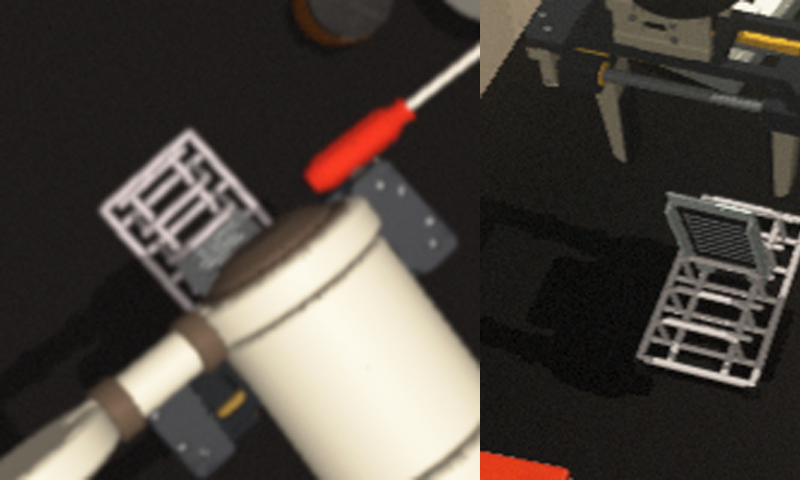

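```bash
python3 - <<'E'
from h import *
b=cv2.imread("pics/d1.png")
cv2.imwrite("pics/d2.png",cv2.resize(b[150:330,150:330],(720,720),interpolation=2)[:600])
E
```

```text
(no output)
```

View pics/d2.png

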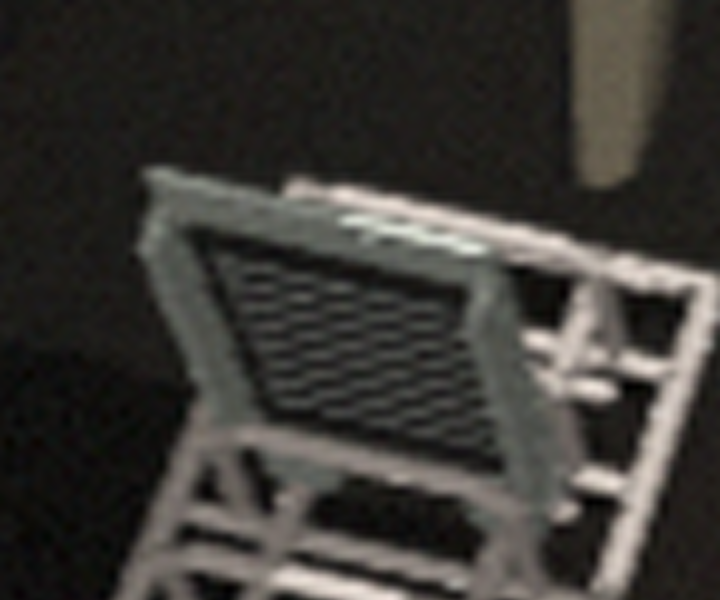

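```bash
python3 - <<'E'
from h import *
px=[[170+(u/4+150)/2.4,250+(v/4+150)/2.4] for u,v in((148,174),(498,250))]
P=onz("scene",px,.1505);print(px,P,np.linalg.norm(P[1]-P[0]))
x=np.array([np.cos(np.radians(-139.8)),np.sin(np.radians(-139.8))])
print("grip from scene",P.mean(0)[:2]-.0045*x)
E
```

```text
[[247.91666666666669, 330.625], [284.375, 338.5416666666667]] [[ 0.3613 -0.3186  0.1505]
 [ 0.4009 -0.3645  0.1505]] 0.060589070074994186
grip from scene [ 0.3845 -0.3386]
```

Emit:
carry_out(steps=[0.04,0.0026,-0.0007,0,1,0.083,0.0026,-0.0007,0,1,0.083,0.0026,-0.0007,0,1,0.083,0.0026,-0.0007,0,1,0.083,0.0026,-0.0007,0,-1,0.083,0.0026,-0.0007,0,-1,0.083,0.0026,-0.0007,0,-1,0.083,0.0026,-0.0007,0,-1,0.083,0.0026,-0.0007,0,-1,0.083,0.0026,-0.0007,0,-1], force=25)

```text
time: 2.58
ee_pos: [0.3826, -0.338, 0.1239]
eef_rot: [1.542, 1.57, -0.898]
wrist_force: [-0.1, -0.3, 1.9]
width: 0.06
```

Emit:
carry_out(steps=[-0.02,0,0.0054,0,-1,-0.06,0,0.0161,0,-1,-0.11,0,0.03,0,-1,-0.15,0,0.04,0,-1,-0.15,0,0.04,0,-1,-0.15,0,0.04,0,-1])

```text
time: 3.32
ee_pos: [0.3515, -0.3627, 0.2717]
eef_rot: [-1.779, 1.568, 2.064]
wrist_force: [-0.2, 0.2, -2.1]
width: 0.0598
```

```bash
python3 - <<'E'
from h import *
c,s=np.cos(np.radians(BY)),np.sin(np.radians(BY))
g=BAY+np.array([c,s,0])*-.031
plan([g[0],g[1],.274],BY); print(g)
E
```

```text
tool axes
 [[-0.0014  0.6449 -0.7643]
 [ 0.0027 -0.7643 -0.6449]
 [-1.     -0.003  -0.0006]] shift [-0.0018 -0.0724 -0.392 ] turn 12.35746588886883 yaw of y -49.84253411113116
[ 0.6044 -0.0545  0.072 ]
```

Emit:
carry_out(steps=[0,-0.009,-0.05,0,-1,0,-0.018,-0.1,2,-1,0,-0.027,-0.15,4,-1,0,-0.036,-0.2,6,-1,0,-0.045,-0.25,8,-1,0,-0.054,-0.3,10,-1,0,-0.064,-0.35,12.3,-1,0,-0.0724,-0.392,12.3,-1,0,-0.0724,-0.392,12.3,-1,0,-0.0724,-0.392,12.3,-1])

```text
time: 4.58
ee_pos: [0.6036, -0.0552, 0.2714]
eef_rot: [-0.653, 1.567, 2.975]
wrist_force: [0.4, -0.1, -1.2]
width: 0.0597
```

```bash
python3 - <<'E'
from h import *
plan([.6044,-.0545,.200],BY)
a=get_image("top");b=get_image("scene")
cv2.imwrite("pics/e_top.png",a);cv2.imwrite("pics/e_sc.png",b)
a=cv2.resize(a[150:310,170:310],(525,600),interpolation=2);b=cv2.resize(b[100:260,230:365],(506,600),interpolation=2)
cv2.imwrite("pics/e0.png",b)
E
```

```text
tool axes
 [[-0.0039  0.4677 -0.8839]
 [ 0.0007 -0.8839 -0.4677]
 [-1.     -0.0024  0.0031]] shift [ 0.0714 -0.0001 -0.0012] turn 0.08553776392682266 yaw of y -62.11446223607316
```

View pics/e0.png

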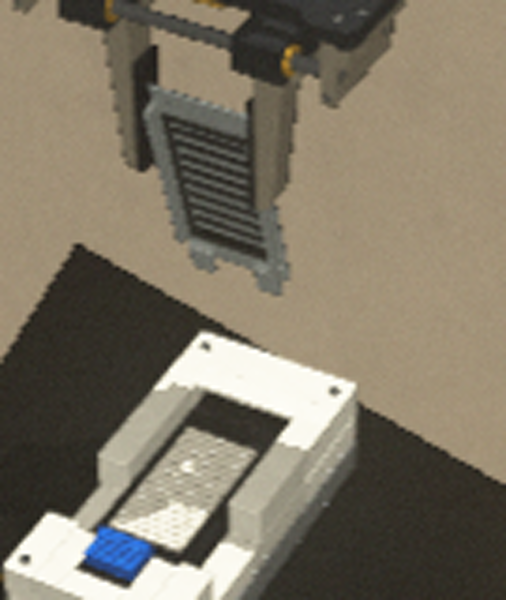

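```bash
python3 - <<'E'
from h import *
F=lambda p:[[230+u/3.75-.4,100+v/3.75-.4] for u,v in p]
c,s=np.cos(np.radians(BY)),np.sin(np.radians(BY));R=np.array([[c,-s,0],[s,c,0],[0,0,1]])
tob=lambda P:(np.atleast_2d(P)-BAY)@R*1e3
print("lip corners, sampler -x corners, side right edge far",tob(onz("scene",F([(203,392),(290,418),(205,332),(357,385)]),.072)))
st,p,T=pose();g=p+T[:,0]*.003;print("grip in bay",tob(g))
o,d=ray("scene",F([(203,266),(270,291),(236.5,278.5),(150,88),(202,108)]))
n=R[:,1]
for i,yy in enumerate((-20,20,0,-30,0)):
    for sg in ((1,-1) if yy else (1,)):
        q=g+n*sg*yy/1e3; t=((q-o)@n)/(d[i]@n); print(i,sg*yy,tob(o+d[i]*t)-tob(g))
E
```

```text
lip corners, sampler -x corners, side right edge far [[ -60.5272  -22.8932   -0.    ]
 [ -64.376    31.0841   -0.    ]
 [-107.101   -47.6872   -0.    ]
 [-107.1975   51.8507   -0.    ]]
grip in bay [[-29.7674   1.0852 197.5118]]
0 -20 [[ -28.4427  -20.     -103.4863]]
0 20 [[ 39.6545  20.     -40.7346]]
1 20 [[ -30.1678   20.     -106.6168]]
1 -20 [[-104.3942  -20.     -175.152 ]]
2 0 [[ -29.4366    0.     -105.1753]]
3 -30 [[  0.5199 -30.      24.0801]]
3 30 [[ 97.209   30.     101.2097]]
4 0 [[ 1.7716 -0.     22.9554]]
```

```bash
cat >> h.py <<'E'
def frame():
    c,s=np.cos(np.radians(BY)),np.sin(np.radians(BY));return np.array([[c,-s,0],[s,c,0],[0,0,1]])
def proj(n,P):
    c=camera_model(n);f=240/np.tan(np.radians(c["vertical_fov"]/2));M=c["cam_to_world"]
    q=(np.atleast_2d(P)-M[:3,3])@M[:3,:3]*[1,-1,-1]
    return cv2.projectPoints(q,np.zeros(3),np.zeros(3),np.array([[f,0,c["cx"]],[0,f,c["cy"]],[0,0,1]]),c["distortion"])[0][:,0]
def edge(n,img,a,b):  # bay-frame mm segment a->b; returns param (mm from a) of half-level crossing nearest steepest change
    L=np.linalg.norm(np.subtract(b,a));t=np.arange(0,L,.25)
    W=BAY+(np.array(a)+np.outer(t/L,np.subtract(b,a)))@frame().T/1e3
    u=proj(n,W).astype(np.float32);g=cv2.cvtColor(img,6)
    v=cv2.GaussianBlur(cv2.remap(g,u[:,:1].copy(),u[:,1:].copy(),1).astype(np.float32),(1,9),0)[:,0]
    d=np.abs(np.gradient(v));w=d*(d>.6*d.max());i=d.argmax();k=slice(max(i-12,0),i+13)
    return (t[k]*w[k]).sum()/w[k].sum()
E
python3 - <<'E'
from h import *
for n,f in(("top","pics/top0.png"),("scene","pics/e_sc.png")):
    im=cv2.imread(f);r=lambda S,fn:np.array([fn(s) for s in S])
    print(n)
    print(" +y edge",52-r((-100,-90,-80,-70,80,95,105),lambda x:52-(40+edge(n,im,(x,40,0),(x,64,0)))+0))
    print(" -y edge",r((-100,-90,-80,-70,-50,-30),lambda x:-40-edge(n,im,(x,-40,0),(x,-64,0))))
    print(" -x edge",r((-40,-20,0,20,40),lambda y:-98-edge(n,im,(-98,y,0),(-122,y,0))))
    print(" +x edge",r((-40,-30,30,40),lambda y:98+edge(n,im,(98,y,0),(122,y,0))))
    print(" lip",r((-24,-12,0,12,24),lambda y:-80+edge(n,im,(-80,y,0),(-54,y,0))))
    print(" bay+y wall",r((-55,-40,-20,0),lambda x:22+edge(n,im,(x,22,0),(x,42,0))))
    print(" bay-y wall",r((-55,-40,-20,0),lambda x:-22-edge(n,im,(x,-22,0),(x,-42,0))))
im=cv2.imread("pics/e_sc.png");F=lambda p:[[230+u/3.75-.4,100+v/3.75-.4] for u,v in p]
st,p,T=pose()
print((onz("scene",F([(203,266),(270,291)]),p[2]-.003-.1065)-BAY)@frame()*1e3,(p-BAY)@frame()*1e3)
E
```

```text
top
 +y edge [51.5011 51.9428 51.6492 52.0212 52.5336 52.3272 52.4345]
 -y edge [-53.881  -53.4961 -53.9252 -53.7075 -53.6413 -53.6149]
 -x edge [-110.8343 -110.8127 -111.0175 -111.151  -111.259 ]
 +x edge [110.7543 110.7227 110.5443 110.4102]
 lip [-64.6699 -64.9389 -64.6954 -64.7165 -64.9793]
 bay+y wall [29.1608 29.3202 29.2576 23.3419]
 bay-y wall [-30.835  -30.9501 -30.7464 -30.7932]
scene
 +y edge [52.3949 52.486  52.7687 53.1366 53.1457 52.918  53.6331]
 -y edge [-50.3641 -50.1349 -50.1859 -50.6079 -49.6391 -49.4206]
 -x edge [-107.995  -108.4889 -108.0245 -107.8884 -100.2575]
 +x edge [102.1894 109.0441 109.3661 101.2201]
 lip [-64.3411 -63.3656 -62.8157 -63.3571 -63.2956]
 bay+y wall [32.5246 32.8965 32.6108 33.1662]
 bay-y wall [-23.1089 -22.948  -22.9803 -23.1057]
[[-61.4804 -20.8358  91.0118]
 [-59.8086  21.1534  91.0118]] [-29.7723   1.0887 200.5118]
```

Emit:
carry_out(steps=[0.04,0,0.001,0,-1,0.07,0,0.001,0,-1,0.084,0,0.001,0,-1,0.084,0,0.001,0,-1,0.084,0,0.001,0,-1])

```text
time: 5.3
ee_pos: [0.6047, -0.0564, 0.1913]
eef_rot: [2.358, 1.568, -0.298]
wrist_force: [0.2, -0.2, -0.9]
width: 0.0601
```

```bash
python3 - <<'E'
from h import *
plan([.6044,-.0545,.187],BY);s,p,T=pose();print((p-BAY)@frame()*1e3,p)
b=get_image("scene");cv2.imwrite("pics/f_sc.png",b)
cv2.imwrite("pics/f0.png",cv2.resize(b[150:235,250:350],(700,595),interpolation=2))
E
```

```text
tool axes
 [[ 0.0026  0.4669 -0.8843]
 [-0.0008 -0.8843 -0.4669]
 [-1.      0.0019 -0.0019]] shift [ 0.0043 -0.0018 -0.0006] turn 0.035718856480031036 yaw of y -62.16428114351996
[-30.3733   1.7857 119.3083] [ 0.6047 -0.0564  0.1913]
```

View pics/f0.png

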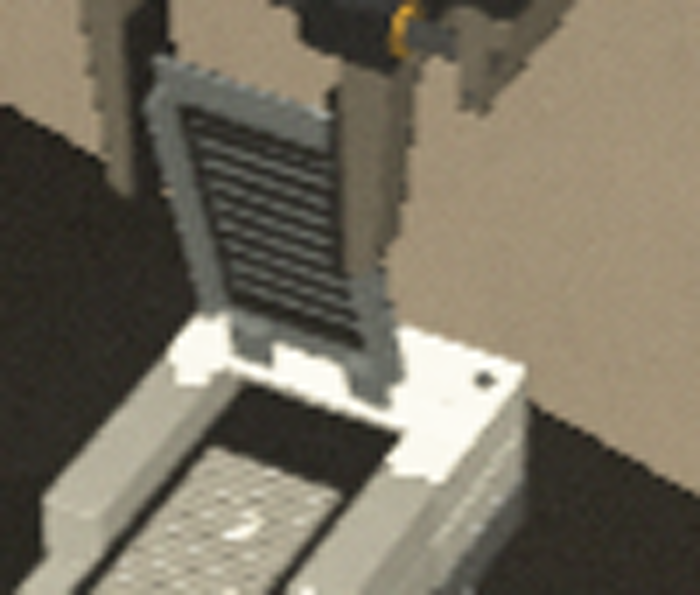

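```bash
python3 - <<'E'
from h import *
F=lambda p:[[250+u/7-.43,150+v/7-.43] for u,v in p]
tob=lambda P:(P-BAY)@frame()*1e3
print("tongues outer edges",tob(onz("scene",F([(232,352),(275,366),(350,392),(392,405)]),.0818)))
print("lip corners",tob(onz("scene",F([(236,374),(402,432)]),.072)))
im=cv2.imread("pics/f_sc.png");n="scene"
r=lambda S,fn:np.array([fn(s) for s in S])
print(" +y edge",r((-100,-90,-80,-70),lambda x:40+edge(n,im,(x,40,0),(x,64,0))))
print(" -y edge",r((-80,-70,-50,-40,-30),lambda x:-40-edge(n,im,(x,-40,0),(x,-64,0))))
print(" lip",r((-20,-12,0,12,24),lambda y:-80+edge(n,im,(-80,y,0),(-54,y,0))))
print(" bay+y wall",r((-60,-55,-40,-20,0),lambda x:22+edge(n,im,(x,22,0),(x,42,0))))
E
```

```text
tongues outer edges [[-61.9139 -25.8785   9.8   ]
 [-62.4461 -11.2513   9.8   ]
 [-62.7373  14.3781   9.8   ]
 [-63.5168  28.2719   9.8   ]]
lip corners [[-63.2567 -25.5254  -0.    ]
 [-63.8372  31.5238  -0.    ]]
 +y edge [52.3898 52.4075 52.766  53.0429]
 -y edge [-50.4995 -50.6109 -49.5042 -49.4782 -49.5398]
 lip [-63.5726 -63.5202 -62.7347 -63.3549 -63.312 ]
 bay+y wall [32.3482 32.5251 33.0036 32.6114 33.1577]
```

Emit:
carry_out(steps=[0.0,0,0.006,-0.3,-1,0.004,0,0.006,-0.3,-1,0.008,0,0.006,-0.3,-1,0.012,0,0.006,-0.3,-1,0.012,0,0.006,-0.3,-1,0.012,0,0.006,-0.3,-1])

```text
time: 6.1
ee_pos: [0.5986, -0.0587, 0.1776]
eef_rot: [2.662, 1.571, 0.012]
wrist_force: [0.3, -0.1, -1.6]
width: 0.0595
```

Emit:
carry_out(steps=[0.003,0,0,0,-1,0.006,0,0,0,-1,0.008,0,0,0,-1,0.008,0,0,0,-1])

```text
time: 6.6
ee_pos: [0.5984, -0.0587, 0.1693]
eef_rot: [-0.725, 1.57, 2.908]
wrist_force: [0.1, -0.4, -1.0]
width: 0.0596
```

Emit:
carry_out(steps=[0.0015,0,0,0,-1,0.003,0,0,0,-1,0.0045,0,0,0,-1,0.0045,0,0,0,-1])

```text
time: 7.1
ee_pos: [0.5986, -0.0587, 0.1653]
eef_rot: [2.225, 1.571, -0.425]
wrist_force: [-0.9, 0.6, 0.7]
width: 0.0598
```

Emit:
carry_out(steps=[0.001,0,0,0,-1,0.0015,0,0.004,0,-1,0.003,0,0.009,0,-1,0.005,0,0.0135,0,-1,0.0069,0,0.0178,0,-1,0.009,0,0.022,0,-1,0.0111,0,0.0263,0,-1,0.0111,0,0.0263,0,-1], force=10)

```text
time: 8.1
ee_pos: [0.5749, -0.0714, 0.1534]
eef_rot: [-0.261, 1.57, -2.912]
wrist_force: [0.1, 0.9, 0.8]
width: 0.06
```

Emit:
carry_out(steps=[0.0024,0,0.004,0,-1,0.0048,0,0.0081,0,-1,0.0075,0,0.012,0,-1,0.0103,0,0.0157,0,-1,0.0134,0,0.0193,0,-1,0.0165,0,0.0228,0,-1,0.02,0,0.026,0,-1,0.0233,0,0.0294,0,-1,0.0268,0,0.0324,0,-1,0.0306,0,0.0353,0,-1,0.0306,0,0.0353,0,-1])

```text
time: 9.48
ee_pos: [0.5438, -0.0879, 0.123]
eef_rot: [-0.436, 1.57, -3.086]
wrist_force: [0.6, 0.3, -1.3]
width: 0.0596
```

```bash
python3 - <<'E'
from h import *
s,p,T=pose();print((p-BAY)@frame()*1e3,s["wrist_force"])
b=get_image("scene");cv2.imwrite("pics/g_sc.png",b)
cv2.imwrite("pics/g0.png",cv2.resize(b[150:260,230:350],(655,600),interpolation=2))
E
```

```text
[38.2325  1.2408 50.9919] [ 0.5969  0.3038 -1.2688]
```

View pics/g0.png

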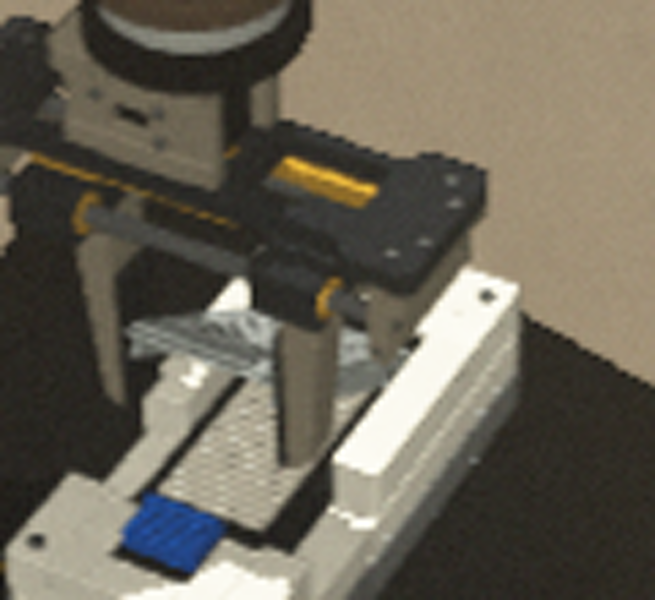

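Emit:
carry_out(steps=[0.004,0,0.0027,0,-1,0.008,0,0.0052,0,-1,0.012,0,0.0076,0,-1,0.017,0,0.01,0,-1,0.0222,0,0.0123,0,-1,0.0222,0,0.009,0,-1,0.0222,0,0.005,0,-1,0.0222,0,0.001,0,-1,0.0222,0,-0.002,0,-1,0.0222,0,-0.005,0,-1,0.0222,0,-0.005,0,-1])

```text
time: 10.9
ee_pos: [0.5455, -0.0868, 0.1005]
eef_rot: [-0.21, 1.562, -2.859]
wrist_force: [-12.5, -7.1, 4.0]
width: 0.0598
```

Emit:
carry_out(steps=[0,0,-0.001,0,-1,0,0,-0.002,0,-1,0,0,-0.003,0,-1,0,0,-0.003,0,-1])

```text
time: 11.4
ee_pos: [0.5478, -0.0856, 0.1005]
eef_rot: [-0.207, 1.561, -2.856]
wrist_force: [-13.7, -6.6, 4.9]
width: 0.0596
```

```bash
python3 - <<'E'
from h import *
b=get_image("scene");cv2.imwrite("pics/i_sc.png",b);a=get_image("top");cv2.imwrite("pics/i_top.png",a)
A=cv2.resize(b[165:255,235:335],(540,486),interpolation=2);B=cv2.resize(a[180:310,190:260],(260,486),interpolation=2)
cv2.imwrite("pics/i0.png",np.hstack([A,B]))
E
```

```text
(no output)
```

View pics/i0.png

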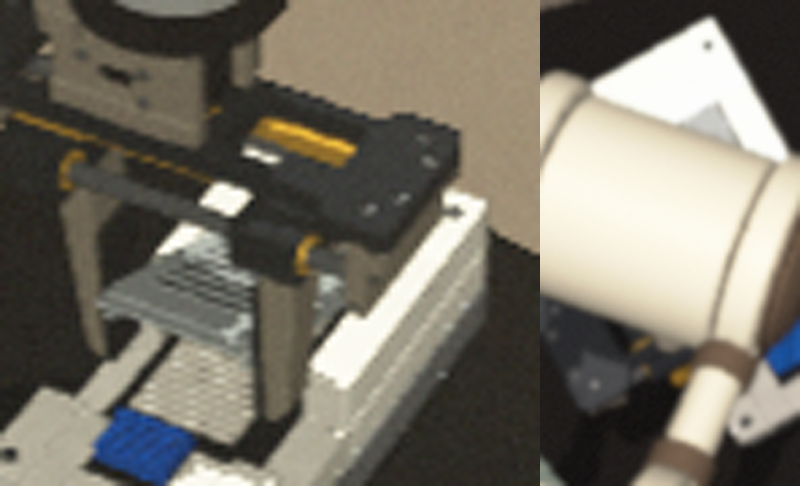

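```bash
python3 - <<'E'
from h import *
tob=lambda P:(P-BAY)@frame()*1e3
s,p,T=pose();print("tcp",tob(p))
R=frame();n=R[:,1]
o,d=ray("scene",[[235+u/5.4-.4,165+v/5.4-.4] for u,v in((98,300),(104,318))])
q=BAY+n*(-.029)
for k in d: print(tob(o+k*((q-o)@n)/(k@n)))
print(tob(onz("top",[[238.1,207.8]],.072)))
E
```

```text
tcp [33.5209  1.0953 28.4584]
[ 51.2782 -29.      42.8523]
[ 48.383  -29.      31.3841]
[[-63.0512  30.369    0.    ]]
```

Emit:
carry_out(steps=[0.003,0,0.0005,0,-1,0.006,0,0.001,0,-1,0.009,0,0.0015,0,-1,0.012,0,0.002,0,-1,0.015,0,0.0025,0,-1,0.018,0,0.003,0,-1,0.018,0,0.003,0,-1])

```text
time: 12.38
ee_pos: [0.5469, -0.086, 0.0825]
eef_rot: [-0.28, 1.566, -2.93]
wrist_force: [-7.1, -3.8, 0.6]
width: 0.0604
```

```bash
python3 - <<'E'
from h import *
s,p,T=pose();print((p-BAY)@frame()*1e3,s["wrist_force"]@frame(),s["wrist_torque"])
b=get_image("scene");cv2.imwrite("pics/j_sc.png",b)
A=cv2.resize(b[165:260,235:335],(630,598),interpolation=2)
cv2.imwrite("pics/j0.png",A)
E
```

```text
[34.5779  1.0311 10.4822] [8.066  0.06   0.6346] [-0.6367  1.0152 -0.0725]
```

View pics/j0.png

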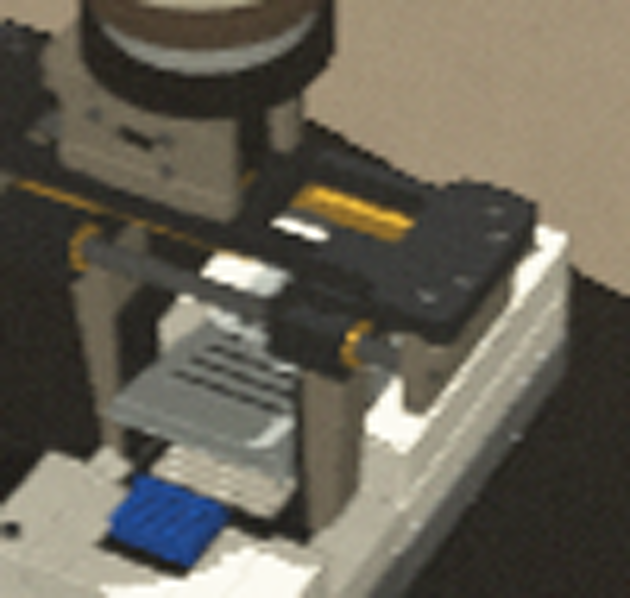

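```bash
python3 - <<'E'
from h import *
tob=lambda P:(P-BAY)@frame()*1e3
n=frame()[:,1];q=BAY+n*(-.029)
o,d=ray("scene",[[235+u/6.3-.4,165+v/6.3-.4] for u,v in((108,412),(113,425))])
for k in d: print(tob(o+k*((q-o)@n)/(k@n)))
E
```

```text
[ 57.6506 -29.      21.2838]
[ 55.5108 -29.      13.7103]
```

Emit:
carry_out(steps=[0.003,0,0.0003,0,-1,0.006,0,0.0006,0,-1,0.006,0,0.0006,0,-1,0.006,0,0.0006,0,-1])

```text
time: 12.92
ee_pos: [0.5468, -0.0862, 0.0782]
eef_rot: [-0.272, 1.566, -2.922]
wrist_force: [-10.2, -2.0, 11.2]
width: 0.0601
```

Emit:
carry_out(steps=[0,0,0,0,1,0,0,0,0,1,0,0,0,0,1,0,0,0,0,1,-0.03,0,0,0,1,-0.06,0,0.004,0,1,-0.06,0,0.018,0,-1,-0.06,0,0.018,0,-1,-0.06,0,0.018,0,-1,-0.06,0,0.018,0,-1,-0.06,0,0.018,0,-1])

```text
time: 14.3
ee_pos: [0.5321, -0.094, 0.1367]
eef_rot: [-1.011, 1.57, 2.622]
wrist_force: [-0.3, 0.1, 1.0]
width: 0.0435
```

```bash
python3 - <<'E'
from h import *
s,p,T=pose();print((p-BAY)@frame()*1e3,s["wrist_force"]@frame(),s["width"])
b=get_image("scene");cv2.imwrite("pics/k_sc.png",b)
cv2.imwrite("pics/k0.png",cv2.resize(b[165:260,235:335],(630,598),interpolation=2))
E
```

```text
[51.3474  1.1677 64.6914] [ 0.1631 -0.2537  0.9974] 0.043487994201301144
```

View pics/k0.png

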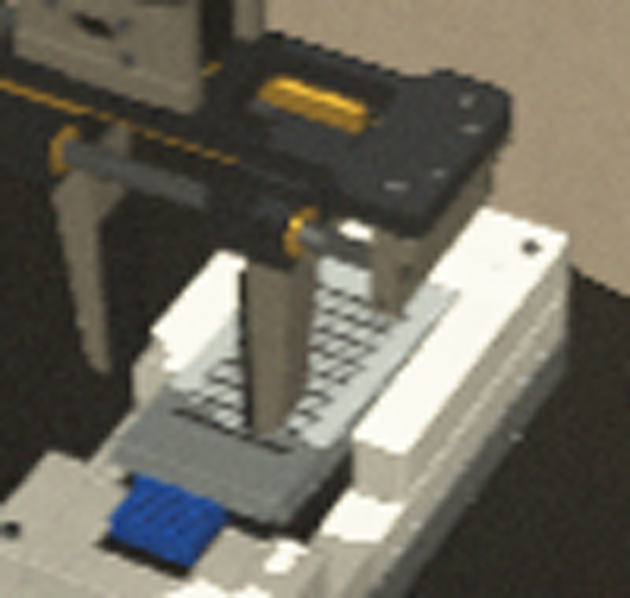

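Emit:
carry_out(steps=[0,0,0.001,0,-1,0,0,0.001,0,-1,0,0,0.001,0,-1,0,0,0.001,0,-1,0.015,0,0.001,0,-1,0.025,0,0.001,0,-1,0.03,0,0.001,0,-1,0.034,0,0.001,0,-1,0.034,0,0.001,0,-1])

```text
time: 15.48
ee_pos: [0.5314, -0.0947, 0.1032]
eef_rot: [-0.273, 1.571, -2.923]
wrist_force: [1.8, 0.1, 0.5]
width: 0.0004
```

Emit:
carry_out(steps=[0.002,0,0,0,-1,0.004,0,0,0,-1,0.006,0,0,0,-1,0.008,0,0,0,-1,0.008,0,0,0,-1])

```text
time: 16.1
ee_pos: [0.5326, -0.0947, 0.0959]
eef_rot: [2.525, 1.568, -0.125]
wrist_force: [2.4, 1.3, 2.5]
width: 0.0004
```

Emit:
carry_out(steps=[0.0015,0,0,0,-1,0.003,0,0,0,-1,0.0045,0,0,0,-1,0.006,0,0,0,-1,0.006,0,0,0,-1])

```text
time: 16.73
ee_pos: [0.5329, -0.0948, 0.0941]
eef_rot: [2.388, 1.569, -0.261]
wrist_force: [-10.0, 6.5, 32.3]
width: 0.0006
```

Emit:
carry_out(steps=[-0.03,0,0,0,-1,-0.08,0,0,0,-1,-0.14,0,0,0,-1,-0.2,0,0,0,-1,-0.2,0,-0.06,0,-1,-0.2,-0.05,-0.12,0,-1,-0.2,-0.1,-0.12,0,-1,-0.2,-0.15,-0.12,0,-1,-0.2,-0.15,-0.12,0,-1,-0.2,-0.15,-0.12,0,-1])

```text
time: 17.98
ee_pos: [0.5661, 0.0936, 0.2885]
eef_rot: [0.052, 1.569, -2.599]
wrist_force: [0.6, -0.5, -0.4]
width: 0.0001
```

```bash
python3 - <<'E'
from h import *
s,p,T=pose();print(p,s["wrist_force"])
for n in("scene","top"):
    im=get_image(n);cv2.imwrite(f"pics/z_{n}.png",im)
    # intensity profile along the bay x axis at z=0, and blue catch extent
    for yy in (-25,0,25):
        xs=np.arange(-84,92,4);W=BAY+np.c_[xs,np.full(len(xs),yy),0*xs]@frame().T/1e3
        u=proj(n,W).astype(np.float32);print(n,yy,cv2.remap(cv2.cvtColor(im,6),u[:,:1].copy(),u[:,1:].copy(),1)[:,0])
    b,g,r=[im[...,i].astype(int) for i in range(3)]
    old=cv2.imread("pics/top0.png" if n=="top" else "pics/e_sc.png").astype(int)
    for nm,J in(("now",im.astype(int)),("before",old)):
        m=(J[...,0]-J[...,2]>60)&(J[...,0]>110);w=np.zeros_like(m);w[(180 if n=="scene" else 240):(260 if n=="scene" else 300),230:300]=1
        v,u=np.nonzero(m&w)
        if len(u): print(nm,len(u),u.mean(),v.mean(),(onz(n,[[u.mean(),v.mean()]],.08)-BAY)@frame()*1e3)
E
```

```text
[0.5661 0.0936 0.2885] [ 0.6389 -0.4539 -0.3791]
scene -25 [248 249 249 249 246 210 210 207 208 208 213 210 206 206 206 213 211 207
 206 205 211 205 204 205 204 207 207 207 203 207 214 213 210 211 211 211
 168 226 241 247 248 248 249 248]
scene 0 [249 249 250 250 247 219 208 209 209 201 130 182 153 170 170 142 178 132
 173 156 166 157 139 172 164 144 176 146 187 169 145 180 208 208 208 210
 111  94 102 106  98  95  71  49]
scene 25 [249 249 250 251 248 217 208 209 208 204 204 208 207 203 208 201 207 199
 205 209 201 205 200 206 207 197 205 207 202 207 205 206 208 207 207 206
 166 204 242 247 247 249 249 249]
now 162 260.9753086419753 246.96296296296296 [[78.8947  4.2124  8.    ]]
before 160 261.03125 246.9125 [[78.7234  4.2383  8.    ]]
top -25 [249 249 250 250 244 221 220 219 220 219 218 219 215 215 216 215 219 219
 220 219 219 219 221 221 221 221 221 222 221 221 221 223 223 224 223 215
 204 193 244 250 250 250 250 250]
top 0 [249 250 250 250 245 225 221 221 221 198 163 191 158 170 171 162 190 158
 174 180 160 190 157 179 189 163 193 157 177 194 156 194 223 225 226 224
 179  94  99 102 104 117 107  68]
top 25 [249 249 250 250 238 216 222 222 222 222 221 223 223 223 222 222 223 223
 223 224 224 224 223 224 224 224 225 224 224 225 224 225 227 226 226 221
 218 195 245 250 250 250 251 251]
now 166 256.8313253012048 271.7590361445783 [[74.9875  0.2045  8.    ]]
before 185 256.54594594594596 271.5189189189189 [[74.2614 -0.0702  8.    ]]
```

```bash
python3 - <<'E'
from h import *
R={}
for n in("scene","top"):
    im=cv2.imread(f"pics/z_{n}.png")
    c=(camera_model(n)["cam_to_world"][:3,3]-BAY)@frame();print(n,"cam in bay",c)
    f=lambda a,b,ys:np.mean([a+np.sign(b-a)*edge(n,im,(a,y,0),(b,y,0)) for y in ys])
    lip=f(-76,-54,(-20,-10,0,10,20))
    s1=f(-54,-42,(-8,-4,0,4,8)); s9=f(53,38,(-8,-4,0,4,8))
    wall=f(80,56,(-29,-26,-23,23,26))
    ly=f2=np.mean([-20-edge(n,im,(x,-20,0),(x,-40,0)) for x in(-50,-40,-30,-20,-10)])
    ry=np.mean([20+edge(n,im,(x,20,0),(x,40,0)) for x in(-50,-40,-30,-20,-10)])
    R[n]=np.array([lip,s1,s9,wall,ly,ry]);print(n,"lip,slot1,slot9,+x wall,-y,+y",R[n])
print("diff",R["scene"]-R["top"])
E
```

```text
scene cam in bay [0.7856 0.4768 0.8716]
scene lip,slot1,slot9,+x wall,-y,+y [-65.5654 -46.6484  41.7268  61.1046 -30.2135  33.1314]
top cam in bay [0.1615 0.0847 1.1104]
top lip,slot1,slot9,+x wall,-y,+y [-66.4781 -47.1729  40.408   66.0497 -32.6215  31.2786]
diff [ 0.9127  0.5245  1.3188 -4.9451  2.408   1.8528]
```

```bash
python3 -c "
from h import *
print(manip.close_job())"
```

```text
the job is handed in; nothing more can be done
None
```

The cover is back in the filter bay, and the measurements indicate it is flush and held under the catch. The job is handed in, but the interface gave no verdict.

I gripped the cover across its 60 mm, drew it out of the rack along its lean and lowered the tongues to the bay floor. I then swung it down about the tongues and pushed it against the lip. After letting go, I pressed near the tab with closed fingers at about 32 N and moved the arm clear, all in about 18 s of the 45 s allowed.

**Last checks**
- **Catch:** It shows at its starting position within about 0.2 mm (scene view) and 0.7 mm (top view).
- **Flush:** The pressing fingertips stopped at 72.1 mm above the bench, against a flush height of 72 mm. Comparing the louvre slots in the two views, the tab end is not standing up and looks about 1 mm low, within calibration error.
- **Arm:** It is clear of everything, with the wrist force near zero.

**Disagreements**
- The cameras and the arm differed by 2 to 5 mm along the bay, so I set the final position against the lip by touch.
- My edge search gave inconsistent positions for the bay's far wall (61 mm in one view, 66 mm in the other), so I did not use it.
- The tongues being under the lip is inferred from contact and tilt, not seen directly.
- I took no separate measurement of the beaker, jar, tape or screwdriver. The arm's path stayed clear of them and none was seen to move.

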